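# Run a row of sofa feet up to the stop of the bolt-driving jig and lock it with the keeper

## Robot

A 6-joint arm with a two-finger parallel gripper is mounted at the origin on the work surface. World frame = base frame: x ahead of the robot, y to its left, z up, the work surface at z = 0. Lengths are in mm, angles in rad, forces in N, time in s.
With the tool pointing down it reaches from about 350 to 875 mm from the base axis. Payload 4.2 kg.
Tool frame: the origin (TCP) lies at the very end of the fingers, on their centre line; the grasp point (between the pads) lies arm.grip_depth behind it (arm.grip_depth is the distance from the TCP to the grasp point, in mm); z points along the fingers, y is the direction in which the jaws open and shut (so a half turn about z gives the same grasp; the last joint's range is limited). The gripper opens to 85 mm and grips with 20 to 120 N. Pads are 22 mm wide; open, the fingers measure 114 mm over their backs; the gripper's body (76 mm by 85 mm) begins 54 mm behind the grasp point. The pads swing forward as they close: fully open they stand 13 mm farther back than shut.
Start: joints at [1.463, 0.385, 0.008, 0, -1.194, -0.259], TCP at [224.111, 583.415, 231.312] pointing down, gripper open.
Joint ranges: [-3.14, 3.14], [-1.21, 2.06], [-1.07, 1.41], [-3.16, 2.05], [-2.99, -0.16], [-3.1, 3.1]. Speed limits (rad/s): [2.79, 2.79, 3.14, 3.14, 3.14, 3.14].

## Interface

Orientations are given as a unit quaternion [x, y, z, w].
In Python, from bench import arm, optics, workorder gives the robot as it stands. The module is installed in compiled form; this text tells all that it offers.
- The arm moves only by the tool play_rows, never from a script. Its arguments are lists of equal length, an entry for each row: "travel": the shift along the tool's x, y, z in m, a list of three; "rotation": the turn, a rotation vector about the tool's x, y, z in rad, a list of three; "grip": the opening, from 0 (shut) to 1 (fully open). In form: {"travel": [[x, y, z], ...], "rotation": [[rx, ry, rz], ...], "grip": [grip, ...]}. A call has 1 to 12 rows; each row shifts and turns the commanded pose from where the row before left it, along the tool's axes as they then stand; what a row does not reach is not made up. A row lasts 1/12 s, in which the tool goes at most 41.7 mm and 7.16 degrees, less where a joint would pass 70% of its speed; a pose out of reach is approached as far as the arm can. A call is refused whole if a number of a shift passes 0.0417 or a number of a turn 0.125, either way. A call with a gripper value outside its range is refused whole. The fingers move at their own pace and stop on an object; the grip force is fixed at half the most. Time passes only in rows, so rows that do not move let the fingers close. It gives the time, the measured TCP pose, the force and the opening at its end, in the units of the state.
- arm.read_state(): the state, without advancing time (a new reading comes with each control period).
- optics.get_image(name): name is "side" or "top" or "wrist"; returns a dict with "image" (480x640x3 uint8, blue, green, red), "depth" (480x640 float32, mm along the optical axis (not along the pixel's ray), 0 where there is no reading), "camera_matrix" (3x3 intrinsics, pixels), "k1" (the pictures are not rectified: a ray, as slopes to the right and down, at radius r is drawn at 1 + k1 r^2 times it, then the intrinsics apply), "R" (3x3) and "t" (3): a world point X has camera coordinates R X + t; the wrist camera has in their place "hand_eye" (4x4, takes a point from camera to tool coordinates, whose origin is the TCP and whose axes are the flange's). Camera axes: x right, y down, z forward; pixel columns grow to the right and rows downward; lengths in mm; the calibration is good to about 2 mm. A picture is of the moment at which its call begins: read the wrist's pose just before it.
- workorder.job_done(): hands the job in, once; it reports no verdict.
The state is a dict: "clock": time; "joints": joint angles; "joint_vel": joint speeds; "joint_efforts": joint torques, N m; "position": TCP position; "ee_rot": TCP orientation; "contact_force": force on the tool from outside, world axes, zero at the start; "wrist_torque": the same for the moment, N m; "gripper_width": finger opening in mm.
Only numpy, scipy, OpenCV 4.12 (cv2) and the standard library are available. Lean on these libraries where they do the work, as an engineer would, in place of code of your own. Each camera call takes 0.05 s, during which the arm holds its last target. There are 200 camera calls.

## Task

Six wooden sofa feet stand in a row between the rails of the jig: push gently with the fingertips on the last foot only, at the open end, so that the whole row slides along as one train until the first foot is right up against the end stop and no gaps are left. Then push the wooden turn-button (the keeper) round until it lies square across the rails behind the row. Only push: do not squeeze or lift any foot, and leave everything else on the table where it is.

Things in the scene. Friction and masses are not known exactly. Their poses are not given: they have to be found in the camera images.
- jig: the jig, screwed to the table: plywood baseboard 130 x 470 x 18 mm, on it two low rails and an end stop. Origin: centre of the baseboard's underside, on the table. y runs along the rails to the end stop (roughly the robot's left), x across them away from the robot, z up. Channel between the rails: 48 mm wide, centred on x = 0, floor 18 mm above the table, open at its -y end (y = -200 mm)
- end_stop (a point): centre of the end stop's face, 39 mm above the table, in jig frame (0, 165, 39) mm. The stop is a wooden block across the channel's +y end, its top 56 mm above the table. The wooden rails on both sides of the channel are 20 mm wide, tops 30 mm above the table
- foot1: foot nearest the end stop: square dark wooden sofa foot 45 x 45 mm, 42 mm tall, about 80 g, steel insert in its top; origin: centre of its underside, 18 mm above the table, axes as the jig's. The six touch one another, with 1.5 mm play to each rail, and start 50 to 100 mm short of the stop. Home: its origin at jig y = 142.5 mm, each next one 45 mm less
- foot2: the same kind of foot. Number 2 of the row, counted from the end stop.
- foot3: the same kind of foot. Number 3 of the row, counted from the end stop.
- foot4: the same kind of foot. Number 4 of the row, counted from the end stop.
- foot5: the same kind of foot. Number 5 of the row, counted from the end stop.
- foot6: the same kind of foot, the last of the row, at the channel's open end; its rear face lies 22.5 mm behind its origin (at jig y = -105 mm when the row is home). Pushing the whole row along takes about 2 to 5 N
- keeper (a joint): angle of the keeper, a wooden turn-button on the rail nearest the robot. 0 = points along the rail, away from the end stop (open); negative = free end swung out towards the robot; +1.57 = square across both rails, on its stop pin, 3 mm behind a row that is home. Grows counter-clockwise seen from above; limits -0.75, 1.571; starts at -0.6 to -0.1; stays where left; under 1 N turns it
- keeper_pivot (a point): axis of the keeper's pivot screw, half-way up the bar, 39 mm above the table, in jig frame (-34, -117, 39) mm. The bar is 18 mm wide and 16 mm thick (31 to 47 mm above the table) and reaches 89 mm from the pivot
- keeper_tip (a point): point on the keeper's centre line 80 mm from the pivot, near its round free end, half-way up the bar
- spare_foot: a seventh foot, the same as the others, standing by itself on the table beyond the far rail; not part of the row; origin: centre of its underside, on the table. To be left alone.
- thread_spool: spool of red thread, 40 mm across, 66 mm tall, standing on the table beyond the far rail; origin: centre of its underside, on the table. To be left alone.
- bolt_tin: open round steel tin of hanger bolts, 72 mm across, 45 mm tall, on the robot's side of the jig near the stop end; origin: centre of its underside, on the table. To be left alone.
- pencil: flat carpenter's pencil, 170 x 14 x 8 mm, lying on the robot's side of the jig, roughly along it; origin: centre of its underside, on the table. To be left alone.
- shears: cutting shears, 240 mm long, up to 80 mm wide, 14 mm high, lying on the table beyond the far rail; origin: about its middle, on the table. To be left alone.
- tack_hammer: hammer, 250 mm long, lying on the table past the open end of the jig; origin: about its middle, on the table. To be left alone.
- try_square: try square, wooden stock 115 mm, steel blade 150 mm, lying on the table past the stop end of the jig; origin: middle of the stock, on the table. To be left alone.

How it is judged (in metres and radians):
On the way, in this order (a step that is already met when the one before it is completed fails the run):
1. the whole row is home against the end stop while the keeper is still open (y of foot1 in the frame of jig between 0.1385 and 0.1455 m and y of foot2 in the frame of jig between 0.0935 and 0.1005 m and y of foot3 in the frame of jig between 0.0485 and 0.0555 m and y of foot4 in the frame of jig between 0.0035 and 0.0105 m and y of foot5 in the frame of jig between -0.0415 and -0.0345 m and y of foot6 in the frame of jig between -0.0865 and -0.0795 m and z of each of foot1, foot2, foot3, foot4, foot5, foot6 in the frame of jig below 0.021 m and angle between each of foot1, foot2, foot3, foot4, foot5, foot6's own z axis and vertical below 0.06 rad and value of joint keeper below 1 rad), for 0.2 s.
2. the keeper is square across the rails behind the row (value of joint keeper above 1.47 rad and y of foot1 in the frame of jig between 0.1385 and 0.1455 m and y of foot2 in the frame of jig between 0.0935 and 0.1005 m and y of foot3 in the frame of jig between 0.0485 and 0.0555 m and y of foot4 in the frame of jig between 0.0035 and 0.0105 m and y of foot5 in the frame of jig between -0.0415 and -0.0345 m and y of foot6 in the frame of jig between -0.0865 and -0.0795 m), for 0.2 s.
At the end, for the whole second after the job is handed in: All six feet stand flat in the channel, each within 4 mm of its place in a closed row against the end stop, at rest, and the keeper is turned to within 6 degrees of square across the rails (joint above 1.47) (all of step 2 and z of each of foot1, foot2, foot3, foot4, foot5, foot6 in the frame of jig below 0.021 m and angle between each of foot1, foot2, foot3, foot4, foot5, foot6's own z axis and vertical below 0.06 rad and linear speed of each of foot1, foot2, foot3, foot4, foot5, foot6 below 0.01 m/s and velocity of joint keeper below 0.05 rad/s); the robot touches nothing.
It fails at once if a foot of the row or the spare foot is lifted or tipped (more than 6 mm up, or 15 degrees) (z of any of foot1, foot2, foot3, foot4, foot5, foot6 in the frame of jig above 0.024 m or height (world z) of spare_foot above 0.006 m or angle between any of foot1, foot2, foot3, foot4, foot5, foot6, spare_foot's own z axis and vertical above 0.26 rad).
It fails at once if the fingers push on a foot other than the last (contact force between the fingers and foot1 above 2 N or contact force between the fingers and foot2 above 2 N or contact force between the fingers and foot3 above 2 N or contact force between the fingers and foot4 above 2 N or contact force between the fingers and foot5 above 2 N).
It fails at once if the last foot is squeezed or rammed (more than 40 N) (contact force between the fingers and foot6 above 40 N).
It fails at once if a thing that should be left alone is moved by more than 15 mm (distance of any of spare_foot, thread_spool, bolt_tin, pencil, shears, tack_hammer, try_square from where it was at the start of the episode above 0.015 m).
It also fails if it takes over 45 s, if anything falls off the work surface, if the arm or the gripper's body presses on something with over 40 N, if the wrist force passes 120 N, or if a joint passes its speed limit or range.

## Working session

There is one attempt and no reset: what is moved stays moved. The work goes in short steps, Python scripts to look and compute and a tool call to move; the robot and the scene stay as the last step left them, time stands still between calls to the robot, and variables do not carry over. Pictures are saved under pics/ and viewed, about 8 in all and at most 12, crops included, and the job is handed in when it is done.

Besides the shell and the picture viewer there is one more tool, called in YAML: its name, and indented under it one key for each argument. play_rows: Moves the arm, as the interface text tells. Its arguments: {"type":"object","properties":{"travel":{"type":"array","items":{"type":"array","items":{"type":"number"}}},"rotation":{"type":"array","items":{"type":"array","items":{"type":"number"}}},"grip":{"type":"array","items":{"type":"number"}}},"required":["travel","rotation","grip"]}

```bash
mkdir -p pics
cat > h.py <<'E'
import numpy as np, cv2
from bench import arm, optics
def px2plane(im,uv,z):
    K=im["camera_matrix"];R=np.array(im["R"]);t=np.array(im["t"])
    p=(np.array(uv,float).reshape(-1,2)-[K[0][2],K[1][2]])/[K[0][0],K[1][1]]
    q=p.copy()
    for _ in range(20): q=p/(1+im["k1"]*(q**2).sum(1,keepdims=True))
    d=np.c_[q,np.ones(len(q))]@R
    c=-R.T@t
    return c+d*((z-c[2])/d[:,2])[:,None]
def world2px(im,X):
    K=im["camera_matrix"];R=np.array(im["R"]);t=np.array(im["t"])
    c=np.array(X,float).reshape(-1,3)@R.T+t
    q=c[:,:2]/c[:,2:]
    q=q*(1+im["k1"]*(q**2).sum(1,keepdims=True))
    return q*[K[0][0],K[1][1]]+[K[0][2],K[1][2]]
E
python3 - <<'E'
from h import *
s=arm.read_state();print(s,arm.grip_depth)
for n in("top","side"):
    im=optics.get_image(n);cv2.imwrite(f"pics/{n}0.png",im["image"]);np.savez(f"{n}0.npz",**im)
    print(n,im["camera_matrix"],im["k1"],im["R"],im["t"])
E
```

```text
{'clock': 0.0, 'joints': array([ 1.46257432e+00,  3.85551054e-01,  6.62480671e-03, -5.19295691e-04,
       -1.19400999e+00, -2.58594193e-01]), 'joint_vel': array([-0.00012349, -0.00020505,  0.00011719, -0.00224829, -0.00067512,
        0.00079595]), 'joint_efforts': array([ 5.28985347e-04, -3.92287982e+01,  1.88401026e+01,  4.18612048e+00,
       -4.64520621e-03, -9.07719766e-07]), 'position': array([223.92324058, 582.87645266, 230.2215031 ]), 'ee_rot': array([ 9.83209763e-01, -1.82475637e-01, -1.60279844e-04,  1.08506078e-03]), 'contact_force': array([-0.53362574, -0.38564729, -0.23857011]), 'wrist_torque': array([-0.01572824, -0.06977552,  0.04203905]), 'gripper_width': 85.55400742815742} 18.700000000000003
top [[576.67595484   0.         322.02400881]
 [  0.         576.67595484 239.89341358]
 [  0.           0.           1.        ]] -0.1433850180785801 [[ 0.01162691 -0.9995103   0.0290514 ]
 [-0.98957197 -0.01567304 -0.14318403]
 [ 0.14356923 -0.02708366 -0.9892696 ]] [ -10.61788453  633.38049184 1126.30836308]
side [[614.46653569   0.         319.04995903]
 [  0.         614.46653569 247.27072101]
 [  0.           0.           1.        ]] 0.00952935644145539 [[-0.99980807 -0.00884367 -0.01748182]
 [ 0.00706935  0.669349   -0.74291449]
 [ 0.01827153 -0.74289549 -0.66915801]] [ 616.16505134   35.74617064 1554.31696597]
```

View pics/top0.png

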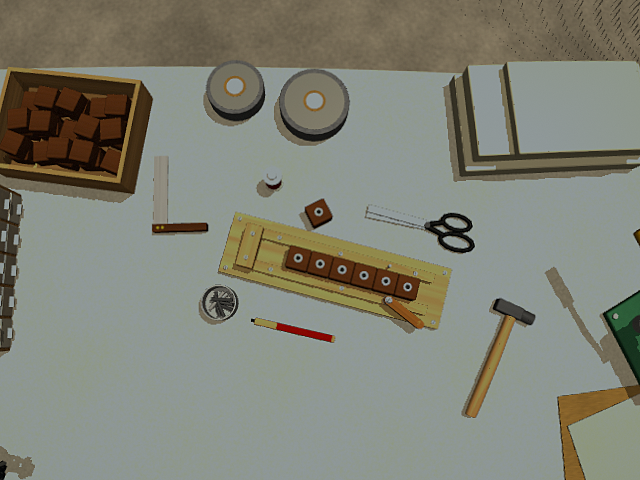

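View pics/side0.png

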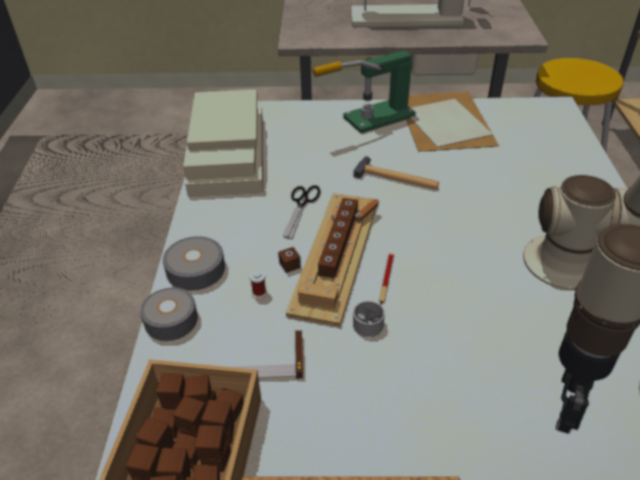

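The top view shows the jig with corners near (233,212), (452,267), (437,328) and (218,273), and the stop on the left. The foot inserts run from (298,258) to (408,287), and the keeper goes from its pivot at (389,300) to its tip at (422,326). The side view agrees with this.

```bash
cat > m.py <<'E'
from h import *
def jig(im):
    img=im["image"];hsv=cv2.cvtColor(img,cv2.COLOR_BGR2HSV)
    roi=np.zeros(img.shape[:2],np.uint8);cv2.fillPoly(roi,[np.array([[225,200],[465,260],[440,340],[205,280]])],255)
    m=cv2.inRange(hsv,(8,60,60),(35,255,255))&roi
    m=cv2.morphologyEx(m,cv2.MORPH_OPEN,np.ones((3,3)))
    c=max(cv2.findContours(m,0,1)[0],key=cv2.contourArea)
    P=px2plane(im,c[:,0],18.)[:,:2]
    return hsv,m,c,P
if __name__=="__main__":
    im=dict(np.load("top0.npz"));hsv,m,c,P=jig(im)
    R=im["R"];print("cam",-R.T@im["t"])
    r=cv2.minAreaRect(P.astype(np.float32));print(r,cv2.boxPoints(r))
    # inserts
    for uv in [(298,258),(408,287),(389,300),(318,212)]: print(uv,px2plane(im,uv,60.)[0], hsv[uv[1],uv[0]])
    for uv in [(405,312),(240,230),(350,295),(300,252)]: print(uv,hsv[uv[1],uv[0]])
    v=im["image"].copy();cv2.drawContours(v,[c],-1,(255,0,255),1)
    cv2.imwrite("pics/c1.png",cv2.resize(v[195:345,200:470],None,fx=2.9,fy=2.9,interpolation=2))
E
python3 m.py
```

```text
cam [ 465.19581105   29.81887035 1205.22106188]
((576.6160888671875, -31.224334716796875), (470.32940673828125, 144.6785430908203), 75.3906021118164) [[ 447.30057 -240.53964]
 [ 587.30133 -277.03165]
 [ 705.93164  178.09097]
 [ 565.93085  214.58298]]
(298, 258) [594.11001     46.02424058  60.        ] [30 73  7]
(408, 287) [ 538.89164494 -174.72458603   60.        ] [15 81 19]
(389, 300) [ 512.58768651 -136.34405179   60.        ] [ 87  18 142]
(318, 212) [688.24962009   7.26701766  60.        ] [ 23 170   6]
(405, 312) [ 14 201 138]
(240, 230) [ 27 123 145]
(350, 295) [ 22 144  99]
(300, 252) [ 12 216  85]
```

View pics/c1.png

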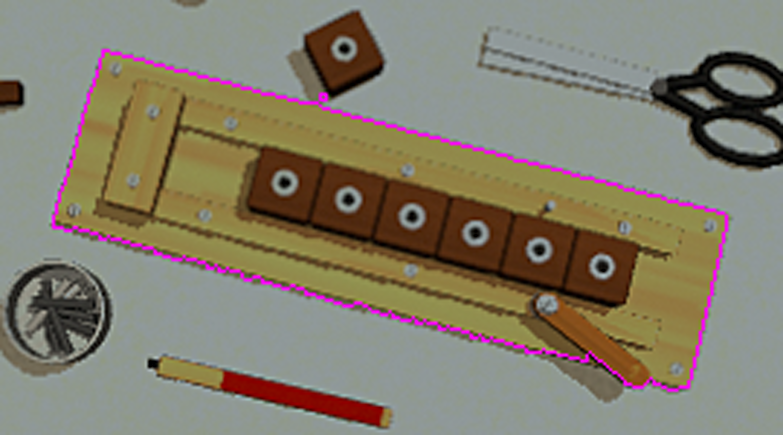

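```bash
cat > fit.py <<'E'
from m import *
im=dict(np.load("top0.npz"));hsv,m,c,P=jig(im)
y=np.array([np.cos(np.radians(75.3906)),np.sin(np.radians(75.3906))])
o=np.array([576.6,-31.2])
for it in range(3):
    x=np.array([y[1],-y[0]])
    L=np.c_[(P-o)@x,(P-o)@y]
    f=L[(abs(L[:,1])<225)&(L[:,0]>30)]; n=L[(L[:,1]>-90)&(L[:,1]<225)&(L[:,0]<-30)]
    f=f[abs(f[:,0]-np.median(f[:,0]))<4]; n=n[abs(n[:,0]-np.median(n[:,0]))<4]
    sf,bf=np.polyfit(f[:,1],f[:,0],1);sn,bn=np.polyfit(n[:,1],n[:,0],1)
    e=L[(abs(L[:,0])<55)];a=np.median(e[e[:,1]>0,1]);b=np.median(e[e[:,1]<0,1])
    print("width",bf-bn,"slopes",sf,sn,"len",a-b)
    o=o+x*(bf+bn)/2+y*(a+b)/2; y=y+x*(sf+sn)/2; y/=np.linalg.norm(y)
x=np.array([y[1],-y[0]]);print("origin",o,"y",y,"x",x,"yaw of x",np.arctan2(x[1],x[0]))
np.savez("jig.npz",o=o,x=x,y=y)
def J(uv,z): p=px2plane(im,uv,z)[:,:2]-o; return np.c_[p@x,p@y]
# inserts: bright low-sat blobs
g=cv2.inRange(hsv,(0,0,90),(180,70,255))
roi=np.zeros_like(g);cv2.fillPoly(roi,[np.array([[285,245],[424,280],[418,300],[282,268]])],255)
n,l,s,cc=cv2.connectedComponentsWithStats(g&roi)
for i in range(1,n):
    if s[i,4]>8: print("insert",cc[i],s[i,4],J(cc[i],60).round(1))
k=cv2.inRange(hsv,(9,165,90),(18,255,255));roi[:]=0;roi[294:335,380:430]=255
k&=roi;c=max(cv2.findContours(k,0,1)[0],key=cv2.contourArea)
Q=J(c[:,0],47);r=cv2.minAreaRect(Q.astype(np.float32));print("keeper",r,cv2.contourArea(c));print(Q[np.argmax(np.hypot(*(Q-[-34,-117]).T))])
v=Q.mean(0)-[-34,-117];print("ang", np.arctan2(v[0],-v[1]))
print("pivot px",J((388.5,299.5),49))
print("stopface/edges", J([(200+182/2.9,195+95/2.9),(200+155/2.9,195+213/2.9)],56))
for nm,uv,z in [("spare",(318,211),42),("hammerhead",(495,305),20),("scissors",(430,225),10)]: print(nm,J(uv,z))
print("foot6 rear-edge top",J([(200+635/2.9,195+243/2.9),(200+622/2.9,195+305/2.9)],60))
E
python3 fit.py
```

```text
width 130.48695393388158 slopes -0.009508672054737759 -0.007955313154045554 len 467.55327764290973
width 130.48221023227507 slopes -0.0007768837427104797 0.0007745828366651249 len 467.50234686055876
width 130.48218607642343 slopes -0.0007757333244056765 0.0007757330212531631 len 467.50229997760295
origin [573.97873352 -30.74370525] y [0.24376804 0.96983356] x [ 0.96983356 -0.24376804] yaw of x -0.24624921045315215
insert [297.82692308 257.69230769] 52 [[ 1.3 79.9]]
insert [319.71698113 263.41509434] 53 [[ 1.5 34.7]]
insert [341.68518519 269.09259259] 54 [[  1.8 -10.6]]
insert [363.67307692 275.05769231] 52 [[  1.5 -56.1]]
insert [385.35294118 280.88235294] 51 [[   1.3 -101.1]]
insert [406.93617021 286.59574468] 47 [[   1.3 -145.9]]
keeper ((-49.5697021484375, -156.86212158203125), (89.65010070800781, 18.218557357788086), 65.02510833740234) 296.0
[ -66.15344788 -198.58670926]
ang -0.3494596334491038
pivot px [[ -32.24872613 -117.59365976]]
stopface/edges [[ 42.08167771 164.21605423]
 [-42.09670966 160.04714376]]
spare [[107.06636667  65.76617873]]
hammerhead [[  15.16075914 -342.3699542 ]]
scissors [[ 146.36418048 -170.85987323]]
foot6 rear-edge top [[  22.71808109 -165.8214593 ]
 [ -21.1908327  -167.13092529]]
```

```bash
cat > go.py <<'E'
import sys
from h import *
from scipy.spatial.transform import Rotation as Ro
j=np.load("jig.npz");o=j["o"]+1.5*j["x"];x=j["x"];y=j["y"]
def rep():
    s=arm.read_state();p=s["position"];d=p[:2]-o
    R=Ro.from_quat(s["ee_rot"])
    F=s["contact_force"]
    print("t %.2f jig x %.1f y %.1f z %.1f grip %.1f"%(s["clock"],d@x,d@y,p[2],s["gripper_width"]),"F jig",np.round([F[:2]@x,F[:2]@y,F[2]],1))
    T=Ro.from_matrix(np.c_[np.r_[-y,0],np.r_[-x,0],[0,0,-1]])
    print("rot needed (tool)",(R.inv()*T).as_rotvec().round(3))
    return p,R
if __name__=="__main__":
    p,R=rep()
    a=list(map(float,sys.argv[1:4]))
    if a:
        w=np.r_[o+a[0]*x+a[1]*y,a[2]]
        print("shift now-axes mm",R.inv().apply(w-p).round(1),"aligned axes",np.round([-(w-p)[:2]@y,-(w-p)[:2]@x,p[2]-a[2]],1))
E
python3 go.py 0 -205 230
```

```text
t 0.10 jig x -490.6 y 509.9 z 230.3 grip 85.3 F jig [-0.2  0.7 -0.5]
rot needed (tool) [ 0.002 -0.002  1.45 ]
shift now-axes mm [573.1 650.6   1.7] aligned axes [ 7.149e+02 -4.906e+02  3.000e-01]
```

play_rows:
  travel:
    - [0,0,0]
    - [0,0,0]
    - [0,0,0]
    - [0,0,0]
    - [0,0,0]
    - [0,0,0]
    - [0,0,0]
    - [0,0,0]
    - [0,0,0]
    - [0,0,0]
    - [0,0,0]
    - [0,0,0]
  rotation:
    - [0,0,0.1208]
    - [0,0,0.1208]
    - [0,0,0.1208]
    - [0,0,0.1208]
    - [0,0,0.1208]
    - [0,0,0.1208]
    - [0,0,0.1208]
    - [0,0,0.1208]
    - [0,0,0.1208]
    - [0,0,0.1208]
    - [0,0,0.1208]
    - [0,0,0.1208]
  grip: [0,0,0,0,0,0,0,0,0,0,0,0]

```text
clock: 1.1
position: [224.0, 583.1, 230.6]
ee_rot: [-0.613, 0.79, -0.0, -0.001]
contact_force: [-0.9, -0.8, -1.6]
gripper_width: -0.2
```

play_rows:
  travel:
    - [0.0298,-0.0204,0]
    - [0.0298,-0.0204,0]
    - [0.0298,-0.0204,0]
    - [0.0298,-0.0204,0]
    - [0.0298,-0.0204,0]
    - [0.0298,-0.0204,0]
    - [0.0298,-0.0204,0]
    - [0.0298,-0.0204,0]
    - [0.0298,-0.0204,0]
    - [0.0298,-0.0204,0]
    - [0.0298,-0.0204,0]
    - [0.0298,-0.0204,0]
  rotation:
    - [0,0,0]
    - [0,0,0]
    - [0,0,0]
    - [0,0,0]
    - [0,0,0]
    - [0,0,0]
    - [0,0,0]
    - [0,0,0]
    - [0,0,0]
    - [0,0,0]
    - [0,0,0]
    - [0,0,0]
  grip: [0,0,0,0,0,0,0,0,0,0,0,0]

```text
clock: 2.1
position: [374.5, 175.1, 231.2]
ee_rot: [-0.615, 0.788, 0.0, -0.0]
contact_force: [0.9, 0.5, 0.1]
gripper_width: 0.1
```

```bash
python3 go.py 0 -205 120
```

```text
t 2.10 jig x -245.1 y 151.0 z 231.2 grip 0.1 F jig [0.7 0.7 0.1]
rot needed (tool) [ 0.    -0.     0.001]
shift now-axes mm [ 356.3 -244.8  111.2] aligned axes [ 356.  -245.1  111.2]
```

Next I repeat that translation while descending to z≈120, then look again.

play_rows:
  travel:
    - [0.0297,-0.0204,0.009]
    - [0.0297,-0.0204,0.009]
    - [0.0297,-0.0204,0.009]
    - [0.0297,-0.0204,0.009]
    - [0.0297,-0.0204,0.009]
    - [0.0297,-0.0204,0.009]
    - [0.0297,-0.0204,0.009]
    - [0.0297,-0.0204,0.009]
    - [0.0297,-0.0204,0.009]
    - [0.0297,-0.0204,0.009]
    - [0.0297,-0.0204,0.009]
    - [0.0297,-0.0204,0.009]
  rotation:
    - [0,0,0]
    - [0,0,0]
    - [0,0,0]
    - [0,0,0]
    - [0,0,0]
    - [0,0,0]
    - [0,0,0]
    - [0,0,0]
    - [0,0,0]
    - [0,0,0]
    - [0,0,0]
    - [0,0,0]
  grip: [0,0,0,0,0,0,0,0,0,0,0,0]

```text
clock: 3.1
position: [525.4, -230.0, 122.4]
ee_rot: [-0.615, 0.788, 0.0, -0.0]
contact_force: [0.2, 0.6, -0.1]
gripper_width: -0.0
```

```bash
python3 go.py 0 -205 29; python3 -c "
from h import *
im=optics.get_image('wrist');cv2.imwrite('pics/w1.png',im['image']);print(im['hand_eye'])"
```

```text
t 3.10 jig x -0.0 y -205.1 z 122.4 grip -0.0 F jig [ 0.   0.7 -0.1]
rot needed (tool) [0.001 0.    0.   ]
shift now-axes mm [-0.1 -0.1 93.4] aligned axes [-0.1 -0.  93.4]
[[ 8.27262972e-04 -9.55906386e-01 -2.93670388e-01  7.51295865e+01]
 [ 9.99999247e-01  5.24482778e-04  1.10976770e-03 -5.09296935e-01]
 [-9.06808970e-04 -2.93671085e-01  9.55906100e-01 -1.42169383e+02]
 [ 0.00000000e+00  0.00000000e+00  0.00000000e+00  1.00000000e+00]]
```

View pics/w1.png

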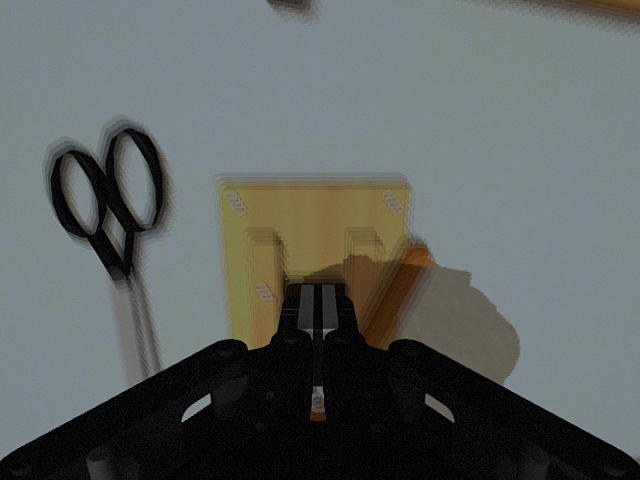

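The wrist view shows the closed fingertips (about (318,290)) centred over the channel's open end. The rails run at columns 265 and 365, and the keeper is clear to the right at (400,300). I'll descend to z≈29.

play_rows:
  travel:
    - [0,0,0.016]
    - [0,0,0.016]
    - [0,0,0.016]
    - [0,0,0.016]
    - [0,0,0.015]
    - [0,0,0.009]
    - [0,0,0.005]
    - [0,0,0]
  rotation:
    - [0,0,0]
    - [0,0,0]
    - [0,0,0]
    - [0,0,0]
    - [0,0,0]
    - [0,0,0]
    - [0,0,0]
    - [0,0,0]
  grip: [0,0,0,0,0,0,0,0]

```text
clock: 3.82
position: [524.7, -228.0, 29.2]
ee_rot: [-0.615, 0.788, 0.001, -0.001]
contact_force: [0.2, 0.2, 0.2]
gripper_width: 0.2
```

play_rows:
  travel:
    - [-0.004,0,0]
    - [-0.004,0,0]
    - [-0.004,0,0]
    - [-0.003,0,0]
    - [-0.003,0,0]
    - [-0.003,0,0]
    - [-0.003,0,0]
    - [-0.003,0,0]
    - [-0.003,0,0]
    - [-0.003,0,0]
  rotation:
    - [0,0,0]
    - [0,0,0]
    - [0,0,0]
    - [0,0,0]
    - [0,0,0]
    - [0,0,0]
    - [0,0,0]
    - [0,0,0]
    - [0,0,0]
    - [0,0,0]
  grip: [0,0,0,0,0,0,0,0,0,0]

```text
clock: 4.65
position: [533.4, -196.5, 30.5]
ee_rot: [-0.615, 0.788, -0.0, -0.0]
contact_force: [-0.7, -3.3, 1.5]
gripper_width: -0.3
```

```bash
python3 go.py 0 -116 29
```

```text
t 4.65 jig x -0.5 y -170.6 z 30.5 grip -0.3 F jig [ 0.1 -3.3  1.5]
rot needed (tool) [-0.    -0.001  0.001]
shift now-axes mm [-54.6  -0.5   1.5] aligned axes [-54.6  -0.5   1.5]
```

play_rows:
  travel:
    - [-0.003,0,0]
    - [-0.003,0,0]
    - [-0.003,0,0]
    - [-0.003,0,0]
    - [-0.003,0,0]
    - [-0.003,0,0]
    - [-0.003,0,0]
    - [-0.003,0,0]
    - [-0.003,0,0]
    - [-0.003,0,0]
    - [-0.003,0,0]
    - [-0.003,0,0]
  rotation:
    - [0,0,0]
    - [0,0,0]
    - [0,0,0]
    - [0,0,0]
    - [0,0,0]
    - [0,0,0]
    - [0,0,0]
    - [0,0,0]
    - [0,0,0]
    - [0,0,0]
    - [0,0,0]
    - [0,0,0]
  grip: [0,0,0,0,0,0,0,0,0,0,0,0]

```text
clock: 5.65
position: [542.3, -161.1, 30.5]
ee_rot: [-0.615, 0.788, -0.0, -0.0]
contact_force: [-1.3, -6.1, 2.9]
gripper_width: -0.0
```

play_rows:
  travel:
    - [-0.002,0,0]
    - [-0.002,0,0]
    - [-0.002,0,0]
    - [-0.002,0,0]
    - [-0.002,0,0]
  rotation:
    - [0,0,0]
    - [0,0,0]
    - [0,0,0]
    - [0,0,0]
    - [0,0,0]
  grip: [0,0,0,0,0]

```text
clock: 6.07
position: [544.7, -151.5, 30.5]
ee_rot: [-0.615, 0.788, -0.0, -0.0]
contact_force: [-1.4, -5.4, 3.6]
gripper_width: 0.2
```

```bash
cat > look.py <<'E'
import sys
from h import *
import numpy as np
j=np.load("jig.npz");o=j["o"]+1.5*j["x"];x=j["x"];y=j["y"]
im=optics.get_image("top");img=im["image"];hsv=cv2.cvtColor(img,cv2.COLOR_BGR2HSV)
g=cv2.inRange(hsv,(0,0,90),(180,70,255))
C=[o+x*a+y*b for a,b in((-14,-170),(14,-170),(14,160),(-14,160))]
roi=np.zeros_like(g);cv2.fillPoly(roi,[world2px(im,[np.r_[c,60] for c in C]).round().astype(np.int32)],255)
n,l,s,cc=cv2.connectedComponentsWithStats(g&roi)
for i in range(1,n):
    if s[i,4]>8: p=px2plane(im,cc[i],60)[0,:2]-o; print("blob",cc[i].round(1),s[i,4],(p@x).round(1),(p@y).round(1))
if len(sys.argv)>1: cv2.imwrite(f"pics/{sys.argv[1]}.png",cv2.resize(img[195:345,200:470],None,fx=2.9,fy=2.9,interpolation=2))
E
python3 go.py 0 -116 29; python3 look.py t2
```

```text
t 6.07 jig x -0.5 y -124.3 z 30.5 grip 0.2 F jig [-0.1 -5.5  3.6]
rot needed (tool) [-0.    -0.     0.001]
shift now-axes mm [-8.3 -0.5  1.5] aligned axes [-8.3 -0.5  1.5]
blob [272.1 250.8] 53 -0.1 133.2
blob [317.6 262.9] 877 -0.1 39.0
blob [358.5 273.8] 29 -0.1 -45.5
blob [381.5 279.6] 613 0.3 -93.0
```

play_rows:
  travel:
    - [-0.002,0,0]
    - [-0.002,0,0]
    - [-0.0015,0,0]
    - [-0.001,0,0]
    - [0,0,0]
  rotation:
    - [0,0,0]
    - [0,0,0]
    - [0,0,0]
    - [0,0,0]
    - [0,0,0]
  grip: [0,0,0,0,0]

```text
clock: 6.53
position: [546.3, -145.1, 30.4]
ee_rot: [-0.615, 0.788, -0.0, 0.0]
contact_force: [-1.2, -4.3, 1.9]
gripper_width: -0.0
```

play_rows:
  travel:
    - [-0.001,0,0]
  rotation:
    - [0,0,0]
  grip: [0]

```text
clock: 6.62
position: [546.4, -144.4, 30.4]
ee_rot: [-0.615, 0.788, -0.0, -0.0]
contact_force: [-1.4, -5.7, 3.5]
gripper_width: -0.1
```

play_rows:
  travel:
    - [-0.001,0,0]
  rotation:
    - [0,0,0]
  grip: [0]

```text
clock: 6.7
position: [546.6, -143.4, 30.4]
ee_rot: [-0.615, 0.788, -0.0, -0.0]
contact_force: [-1.9, -5.6, 3.5]
gripper_width: 0.0
```

```bash
python3 go.py 0 -116 29; python3 look.py t3
```

```text
t 6.70 jig x -0.6 y -115.9 z 30.4 grip 0.0 F jig [-0.4 -5.9  3.5]
rot needed (tool) [ 0.    -0.     0.001]
shift now-axes mm [ 0.1 -0.6  1.4] aligned axes [ 0.1 -0.6  1.4]
blob [268.  249.6] 49 0.1 141.8
blob [312.1 261.4] 888 -0.1 50.4
blob [374.6 277.7] 612 0.6 -78.7
```

Foot1 measures 141.8, with no force rise yet. I'll nudge in 0.7 mm rows.

play_rows:
  travel:
    - [-0.0007,0,0]
  rotation:
    - [0,0,0]
  grip: [0]

```text
clock: 6.83
position: [546.7, -143.2, 30.4]
ee_rot: [-0.615, 0.788, -0.0, -0.0]
contact_force: [-1.6, -10.0, 3.2]
gripper_width: 0.1
```

play_rows:
  travel:
    - [-0.0007,0,0]
  rotation:
    - [0,0,0]
  grip: [0]

```text
clock: 6.92
position: [546.6, -143.1, 30.4]
ee_rot: [-0.615, 0.788, -0.0, -0.001]
contact_force: [-2.1, -12.7, 2.9]
gripper_width: -0.1
```

play_rows:
  travel:
    - [0,0,0]
  rotation:
    - [0,0,0]
  grip: [0]

```text
clock: 7.0
position: [546.6, -143.2, 30.4]
ee_rot: [-0.615, 0.788, -0.0, -0.001]
contact_force: [-1.7, -10.0, 3.1]
gripper_width: -0.3
```

The force rises to 10–13 N with no motion, so the row is home. I'll hold briefly, then back off and raise.

play_rows:
  travel:
    - [0,0,0]
    - [0,0,0]
    - [0,0,0]
    - [0.003,0,0]
    - [0.01,0,0]
    - [0.015,0,0]
    - [0.017,0,0]
    - [0,0,-0.02]
    - [0,0,-0.03]
    - [0,0,-0.02]
    - [0,0,0]
  rotation:
    - [0,0,0]
    - [0,0,0]
    - [0,0,0]
    - [0,0,0]
    - [0,0,0]
    - [0,0,0]
    - [0,0,0]
    - [0,0,0]
    - [0,0,0]
    - [0,0,0]
    - [0,0,0]
  grip: [0,0,0,0,0,0,0,0,0,0,0]

```text
clock: 7.92
position: [539.1, -185.9, 104.5]
ee_rot: [-0.615, 0.788, -0.003, 0.003]
contact_force: [0.1, 0.2, -0.3]
gripper_width: -0.4
```

play_rows:
  travel:
    - [0,0.025,0]
    - [0,0.03,0]
    - [0,0.03,0]
    - [0,0.025,0]
    - [0,0,0]
  rotation:
    - [0,0,0]
    - [0,0,0]
    - [0,0,0]
    - [0,0,0]
    - [0,0,0]
  grip: [0,0,0,0,0]

```text
clock: 8.33
position: [423.3, -157.7, 99.0]
ee_rot: [-0.615, 0.789, 0.003, -0.001]
contact_force: [-0.8, -0.1, 0.2]
gripper_width: -0.3
```

```bash
python3 go.py -110 -155 35; python3 look.py t4
```

```text
t 8.33 jig x -116.7 y -159.9 z 99.0 grip -0.3 F jig [-0.8 -0.3  0.2]
rot needed (tool) [ 0.006  0.001 -0.001]
shift now-axes mm [-4.8 -7.  64. ] aligned axes [-4.9 -6.7 64. ]
blob [268.  249.6] 51 0.1 141.6
blob [289.6 255.5] 52 -0.1 97.0
blob [311.2 261.1] 53 0.1 52.4
blob [333.1 267. ] 56 -0.1 7.1
blob [354.9 272.8] 56 -0.2 -38.0
blob [376.8 278.6] 53 -0.1 -83.4
```

View pics/t4.png

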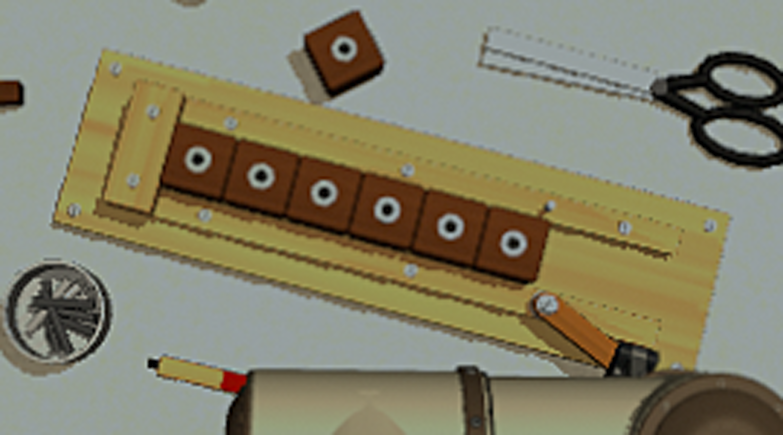

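The top view shows the row closed up against the stop: inserts run from (268,250) to (377,279) and measure 141.6 to −83.4 in 45 mm steps, about −0.9 mm bias. The keeper is still open. Now I'll plan the keeper arc and descend.

Run:
```python
import numpy as np
def C(t,r=50):
    n=np.array([np.cos(t),np.sin(t)]);u=np.array([np.sin(t),-np.cos(t)])
    return np.array([-34,-118])+r*u-(9+10.6*abs(np.sin(t))+14.5*abs(np.cos(t)))*n
T=np.r_[-.4:1.62:24j];P=np.array([C(t) for t in T])
D=np.diff(P,axis=0)
for t,p,d in zip(T[1:],P[1:],D): print(t.round(2),p.round(1),"tool",(-d[::-1]).round(1))
```

```text
-0.31 [ -74.2 -157.6] tool [ 3.8 -3.7]
-0.22 [ -70.  -161.1] tool [ 3.5 -4.2]
-0.14 [ -65.4 -164.2] tool [ 3.1 -4.6]
-0.05 [ -60.4 -166.8] tool [ 2.6 -5. ]
0.04 [ -55.9 -168.9] tool [ 2.1 -4.5]
0.13 [ -52.2 -170.7] tool [ 1.8 -3.7]
0.21 [ -48.2 -172.3] tool [ 1.5 -4. ]
0.3 [ -43.9 -173.5] tool [ 1.2 -4.3]
0.39 [ -39.4 -174.3] tool [ 0.8 -4.5]
0.48 [ -34.7 -174.7] tool [ 0.4 -4.7]
0.57 [ -29.9 -174.6] tool [-0.1 -4.8]
0.65 [ -25.  -174.1] tool [-0.6 -4.9]
0.74 [ -20. -173.] tool [-1.1 -5. ]
0.83 [ -15.1 -171.4] tool [-1.6 -4.9]
0.92 [ -10.2 -169.2] tool [-2.2 -4.8]
1.01 [  -5.6 -166.5] tool [-2.7 -4.7]
1.09 [  -1.1 -163.3] tool [-3.2 -4.4]
1.18 [   3.  -159.5] tool [-3.8 -4.1]
1.27 [   6.8 -155.2] tool [-4.2 -3.8]
1.36 [  10.1 -150.6] tool [-4.7 -3.3]
1.44 [  12.9 -145.5] tool [-5.1 -2.8]
1.53 [  15.2 -140.1] tool [-5.4 -2.3]
1.62 [  16.9 -135.8] tool [-4.3 -1.8]
```

play_rows:
  travel:
    - [-0.001,-0.001,0.02]
    - [-0.001,-0.001,0.02]
    - [-0.001,-0.001,0.015]
    - [-0.001,-0.002,0.008]
    - [0,0,0]
  rotation:
    - [0,0,0]
    - [0,0,0]
    - [0,0,0]
    - [0,0,0]
    - [0,0,0]
  grip: [0,0,0,0,0]

```text
clock: 8.8
position: [435.2, -156.1, 35.4]
ee_rot: [-0.615, 0.788, 0.001, -0.001]
contact_force: [0.2, 0.5, 0.4]
gripper_width: 0.3
```

```bash
python3 go.py -79 -150 35
```

```text
t 8.80 jig x -105.6 y -155.4 z 35.4 grip 0.3 F jig [0.1 0.6 0.4]
rot needed (tool) [ 0.003 -0.001  0.001]
shift now-axes mm [ -5.4 -26.6   0.3] aligned axes [ -5.4 -26.6   0.4]
```

play_rows:
  travel:
    - [0,-0.006,0]
    - [0,-0.006,0]
    - [0,-0.006,0]
    - [0,-0.005,0]
    - [0,-0.004,0]
    - [0.003,-0.004,0]
    - [0.004,-0.004,0]
    - [0.003,-0.005,0]
    - [0.003,-0.005,0]
    - [0.002,-0.0045,0]
    - [0.002,-0.004,0]
    - [0.0015,-0.004,0]
  rotation:
    - [0,0,0]
    - [0,0,0]
    - [0,0,0]
    - [0,0,0]
    - [0,0,0]
    - [0,0,0]
    - [0,0,0]
    - [0,0,0]
    - [0,0,0]
    - [0,0,0]
    - [0,0,0]
    - [0,0,0]
  grip: [0,0,0,0,0,0,0,0,0,0,0,0]

```text
clock: 9.8
position: [486.6, -188.5, 37.2]
ee_rot: [-0.615, 0.789, 0.0, -0.0]
contact_force: [-0.9, 0.8, -0.2]
gripper_width: 0.2
```

```bash
python3 go.py -35 -174.7 35; python3 look.py t5
```

```text
t 9.80 jig x -47.8 y -174.3 z 37.2 grip 0.2 F jig [-1.1  0.6 -0.2]
rot needed (tool) [ 0.001 -0.     0.   ]
shift now-axes mm [  0.4 -12.8   2.2] aligned axes [  0.4 -12.8   2.2]
blob [268.  249.7] 52 -0.0 141.8
blob [289.6 255.4] 51 -0.1 97.0
blob [311.2 261.1] 53 0.1 52.4
blob [333.1 267. ] 56 -0.1 7.1
blob [354.9 272.7] 54 0.1 -37.9
blob [374.8 276.1] 14 3.6 -78.2
blob [346.4 277.2] 23 -12.9 -23.8
blob [367.3 280.8] 97 -9.2 -66.0
blob [404.4 287.3] 331 -2.8 -141.4
```

View pics/t5.png

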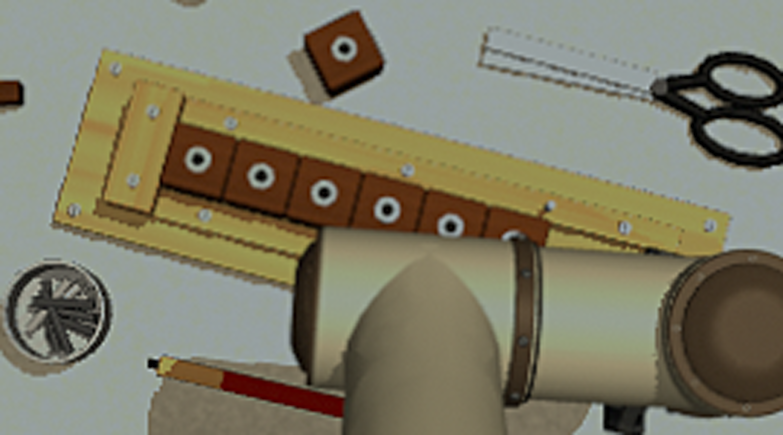

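The arm hides the keeper here, but the rows still read home and contact is about 1 N. I'll continue the arc.

play_rows:
  travel:
    - [0,-0.0045,0.001]
    - [0,-0.0045,0.001]
    - [0,-0.0045,0]
    - [-0.0005,-0.005,0]
    - [-0.001,-0.005,0]
    - [-0.001,-0.005,0]
    - [-0.0015,-0.005,0]
    - [-0.002,-0.005,0]
    - [-0.0025,-0.0045,0]
    - [-0.003,-0.0045,0]
  rotation:
    - [0,0,0]
    - [0,0,0]
    - [0,0,0]
    - [0,0,0]
    - [0,0,0]
    - [0,0,0]
    - [0,0,0]
    - [0,0,0]
    - [0,0,0]
    - [0,0,0]
  grip: [0,0,0,0,0,0,0,0,0,0]

```text
clock: 10.68
position: [535.9, -188.4, 35.3]
ee_rot: [-0.615, 0.788, -0.0, -0.0]
contact_force: [-0.4, 0.3, -1.0]
gripper_width: 0.2
```

```bash
python3 go.py 3 -159.5 35; python3 -c "
from h import *
a=optics.get_image('side')['image'];b=optics.get_image('wrist')['image']
cv2.imwrite('pics/c6.png',np.hstack([cv2.resize(a[180:340,270:400],(390,480)),cv2.resize(b,(400,480))]))"
```

```text
t 10.68 jig x -0.0 y -162.2 z 35.3 grip 0.2 F jig [-0.5  0.2 -1. ]
rot needed (tool) [ 0.    -0.     0.001]
shift now-axes mm [-2.7 -3.   0.3] aligned axes [-2.7 -3.   0.3]
```

View pics/c6.png

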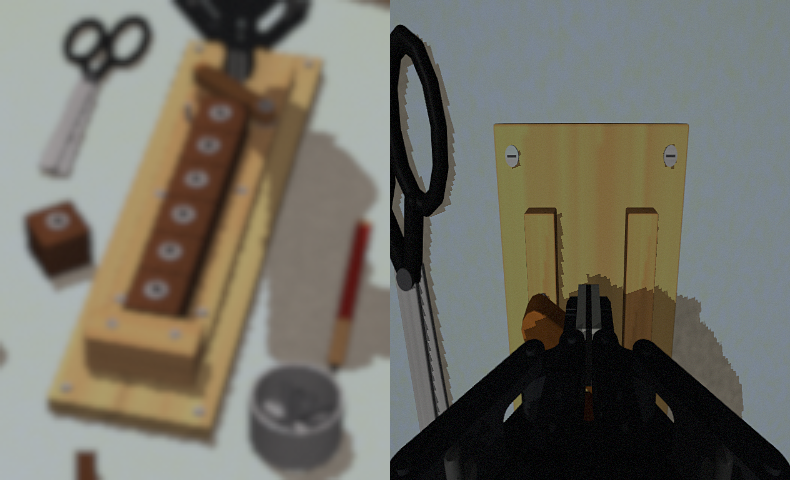

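In the side view (left half) the keeper spans behind the row at about 1.1 rad, from (265,105) to (205,75). In the wrist view the finger is behind it, near (590,300). I'll finish the arc.

play_rows:
  travel:
    - [-0.003,-0.003,0]
    - [-0.004,-0.0035,0]
    - [-0.004,-0.003,0]
    - [-0.004,-0.003,0]
    - [-0.004,-0.002,0]
    - [-0.003,-0.001,0]
    - [-0.001,0,0]
  rotation:
    - [0,0,0]
    - [0,0,0]
    - [0,0,0]
    - [0,0,0]
    - [0,0,0]
    - [0,0,0]
    - [0,0,0]
  grip: [0,0,0,0,0,0,0]

```text
clock: 11.37
position: [556.8, -169.5, 35.4]
ee_rot: [-0.615, 0.788, -0.0, 0.0]
contact_force: [-0.1, -0.1, 0.1]
gripper_width: 0.0
```

play_rows:
  travel:
    - [-0.001,0,0]
  rotation:
    - [0,0,0]
  grip: [0]

```text
clock: 11.45
position: [556.9, -168.8, 35.5]
ee_rot: [-0.615, 0.788, -0.0, 0.0]
contact_force: [0.7, -1.5, 0.1]
gripper_width: -0.0
```

play_rows:
  travel:
    - [-0.001,0,0]
  rotation:
    - [0,0,0]
  grip: [0]

```text
clock: 11.53
position: [556.9, -168.0, 35.5]
ee_rot: [-0.615, 0.788, -0.0, 0.0]
contact_force: [-0.4, -1.0, -0.4]
gripper_width: -0.1
```

```bash
python3 go.py 17 -137.6 35
```

```text
t 11.53 jig x 15.4 y -137.3 z 35.5 grip -0.1 F jig [-0.1 -1.1 -0.4]
rot needed (tool) [-0.001  0.     0.001]
shift now-axes mm [ 0.3 -1.6  0.5] aligned axes [ 0.3 -1.6  0.5]
```

play_rows:
  travel:
    - [-0.001,0,0]
  rotation:
    - [0,0,0]
  grip: [0]

```text
clock: 11.62
position: [557.0, -167.3, 35.5]
ee_rot: [-0.615, 0.788, -0.0, 0.0]
contact_force: [0.7, -5.4, -0.4]
gripper_width: 0.4
```

play_rows:
  travel:
    - [-0.001,0,0]
  rotation:
    - [0,0,0]
  grip: [0]

```text
clock: 11.7
position: [557.0, -167.2, 35.6]
ee_rot: [-0.615, 0.788, -0.001, -0.0]
contact_force: [0.2, -8.8, -1.1]
gripper_width: -0.2
```

play_rows:
  travel:
    - [0,0,0]
  rotation:
    - [0,0,0]
  grip: [0]

```text
clock: 11.78
position: [557.0, -167.2, 35.5]
ee_rot: [-0.615, 0.788, -0.001, -0.0]
contact_force: [0.6, -5.7, 0.1]
gripper_width: -0.3
```

The keeper is on its stop pin: force rises and there is no further motion. I'll back off, raise, move clear and check.

play_rows:
  travel:
    - [0,0,0]
    - [0,0,0]
    - [0.004,0,0]
    - [0.012,0,0]
    - [0.016,0,0]
    - [0.01,0,-0.02]
    - [0,0,-0.035]
    - [0,0,-0.04]
    - [0,0,-0.04]
    - [0.02,0.02,-0.02]
    - [0.02,0.03,0]
    - [0.02,0.03,0]
  rotation:
    - [0,0,0]
    - [0,0,0]
    - [0,0,0]
    - [0,0,0]
    - [0,0,0]
    - [0,0,0]
    - [0,0,0]
    - [0,0,0]
    - [0,0,0]
    - [0,0,0]
    - [0,0,0]
    - [0,0,0]
  grip: [0,0,0,0,0,0,0,0,0,0,0,0]

```text
clock: 12.78
position: [454.3, -246.3, 192.0]
ee_rot: [-0.615, 0.788, -0.001, 0.001]
contact_force: [-0.5, -0.7, -1.1]
gripper_width: 0.2
```

play_rows:
  travel:
    - [0.02,0.03,0]
    - [0.02,0.03,0]
    - [0.02,0.03,0]
    - [0.01,0.01,0]
    - [0,0,0]
    - [0,0,0]
  rotation:
    - [0,0,0]
    - [0,0,0]
    - [0,0,0]
    - [0,0,0]
    - [0,0,0]
    - [0,0,0]
  grip: [0,0,0,0,0,0]

```text
clock: 13.28
position: [339.9, -289.7, 190.7]
ee_rot: [-0.614, 0.789, -0.0, 0.0]
contact_force: [0.1, 0.4, 0.2]
gripper_width: 0.2
```

```bash
python3 go.py 17 -137.6 35; python3 look.py t7
python3 - <<'E'
from h import *
j=np.load("jig.npz");o=j["o"]+1.5*j["x"]-.9*j["y"];x=j["x"];y=j["y"]
im=optics.get_image("top");hsv=cv2.cvtColor(im["image"],cv2.COLOR_BGR2HSV)
k=cv2.inRange(hsv,(9,165,90),(18,255,255));C=[o+x*a+y*b for a,b in((-50,-200),(75,-200),(75,-107),(-50,-107))]
r=np.zeros_like(k);cv2.fillPoly(r,[world2px(im,[np.r_[c,47] for c in C]).round().astype(np.int32)],255)
c=max(cv2.findContours(k&r,0,1)[0],key=cv2.contourArea);P=px2plane(im,c[:,0],47)[:,:2]-o
q=cv2.minAreaRect(np.c_[P@x,P@y].astype(np.float32));print("keeper jig rect",q)
E
```

```text
t 13.28 jig x -165.4 y -308.2 z 190.7 grip 0.2 F jig [0.  0.5 0.2]
rot needed (tool) [-0.001  0.    -0.001]
shift now-axes mm [-170.8 -182.   155.9] aligned axes [-170.6 -182.4  155.7]
blob [268.  249.6] 50 0.0 141.6
blob [289.6 255.4] 51 -0.1 97.0
blob [311.1 261.1] 52 0.1 52.4
blob [333.1 267. ] 56 -0.1 7.1
blob [354.9 272.8] 55 -0.2 -38.0
blob [376.8 278.7] 54 -0.2 -83.4
keeper jig rect ((10.293354034423828, -116.57836151123047), (18.261255264282227, 86.58938598632812), 89.86219024658203)
```

View pics/t7.png

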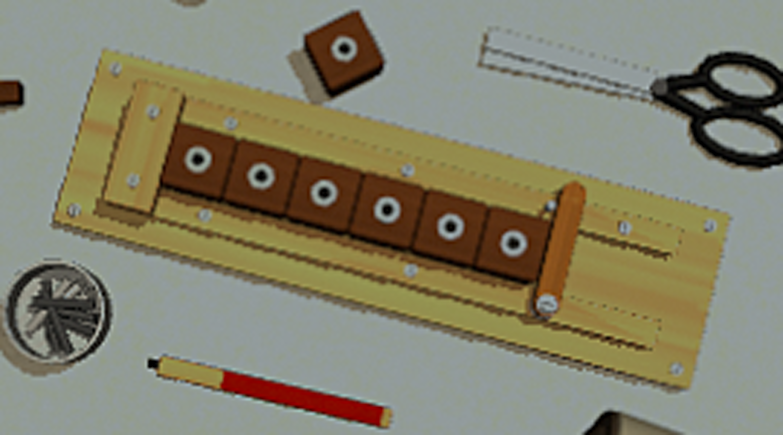

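The top view shows the keeper square across the rails, from (547,300) to (573,190) in the crop, against its pin. The row is closed up and the other things in this view have not moved. I'm handing the job in.

```bash
python3 -c "
from bench import workorder
print(workorder.job_done())"
```

```text
the job is handed in; nothing more can be done
None
```

The row is home against the end stop and the keeper is square behind it. I handed the job in at about 13.3 s on the robot clock, with the arm clear of everything. The hand-in gave no verdict.

**Row:** I pushed only the last foot with the closed fingertips, at about 4–6 N. At the stop the force rose to about 13 N with no further motion. The last picture puts the feet at jig y = 141.6, 97.0, 52.4, 7.1, −38.0 and −83.4 mm. That is about 0.3 to 0.9 mm short of nominal, within the calibration error and the 3 mm tolerance.

**Keeper:** I pushed it round with the fingertips until it met its stop pin, where the force rose to about 9 N. It measures within about 0.2° of square, and the row did not move.

**Other checks:**
- **Jig fit:** it came out 130.5 mm wide and 467.5 mm long, against 130 x 470 mm given. I applied a 1.5 mm correction across the rails to match the inserts and pivot screw.
- **Other objects:** the spare foot, tin, pencil and shears look unmoved in the last top view. The spool, hammer and most of the square were outside that crop and I did not re-measure them, but the fingers stayed well clear of them.

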